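Set out the lathe's change gears by size

TASK

Set the four steel change gears out on the green gear board in order of size: the largest on the round rubber pad next to the aluminium end stop, then smaller and smaller along the row, with the smallest on the pad farthest from the stop. Each gear lies flat, hub up, centred on its own pad; set the gears down gently, do not drop them, and leave the amber oil jar standing where it is.

Things in the scene. Friction and masses are not known exactly. Their poses are not given: they have to be found in the camera images.
- gear_30: The smallest of four loose steel change gears: toothed disc 30 mm in diameter over the teeth and 14 mm thick, lying flat, with a plain round hub 24 mm in diameter standing 22 mm up from its middle (36 mm high in all, black bore mark on the hub's top). Starts on the work surface. Weighs about 0.15 kg. Origin: centre of the underside; z up along the hub. It can be gripped by the hub or over the teeth.
- gear_42: The second smallest of four loose steel change gears: toothed disc 42 mm in diameter over the teeth and 14 mm thick, lying flat, with a plain round hub 24 mm in diameter standing 22 mm up from its middle (36 mm high in all, black bore mark on the hub's top). Starts on the work surface. Weighs about 0.23 kg. Origin: centre of the underside; z up along the hub. It can be gripped by the hub or over the teeth.
- gear_54: The second largest of four loose steel change gears: toothed disc 54 mm in diameter over the teeth and 14 mm thick, lying flat, with a plain round hub 24 mm in diameter standing 22 mm up from its middle (36 mm high in all, black bore mark on the hub's top). Starts on the work surface. Weighs about 0.33 kg. Origin: centre of the underside; z up along the hub. It can be gripped by the hub or over the teeth.
- gear_68: The largest of four loose steel change gears: toothed disc 68 mm in diameter over the teeth and 14 mm thick, lying flat, with a plain round hub 24 mm in diameter standing 22 mm up from its middle (36 mm high in all, black bore mark on the hub's top). Starts on the work surface. Weighs about 0.47 kg. Origin: centre of the underside; z up along the hub. It can be gripped by the hub or over the teeth.
- mark_a: One of four identical round black rubber pads (72 mm across, 3 mm thick, thin white rim) fixed in a straight row, 86 mm from centre to centre, on the green gear board (a fixed plate 110 x 460 mm, 12 mm thick). The letter says nothing of its place in the row, which differs from run to run. Origin: centre of the pad's underside; the pad's top is 3 mm above it, 15 mm above the work surface.
- mark_b: One of four identical round black rubber pads (72 mm across, 3 mm thick, thin white rim) fixed in a straight row, 86 mm from centre to centre, on the green gear board (a fixed plate 110 x 460 mm, 12 mm thick). The letter says nothing of its place in the row, which differs from run to run. Origin: centre of the pad's underside; the pad's top is 3 mm above it, 15 mm above the work surface.
- mark_c: One of four identical round black rubber pads (72 mm across, 3 mm thick, thin white rim) fixed in a straight row, 86 mm from centre to centre, on the green gear board (a fixed plate 110 x 460 mm, 12 mm thick). The letter says nothing of its place in the row, which differs from run to run. Origin: centre of the pad's underside; the pad's top is 3 mm above it, 15 mm above the work surface.
- mark_d: One of four identical round black rubber pads (72 mm across, 3 mm thick, thin white rim) fixed in a straight row, 86 mm from centre to centre, on the green gear board (a fixed plate 110 x 460 mm, 12 mm thick). The letter says nothing of its place in the row, which differs from run to run. Origin: centre of the pad's underside; the pad's top is 3 mm above it, 15 mm above the work surface.
- stop: The end stop: an upright plain aluminium block fixed at one end of the green gear board, 80 mm across the board, 24 mm along it, 50 mm high. It may stand at either end (a small yellow screw dish, 44 mm across and 16 mm high, is at the other). Origin: centre of its underside, on the line of the pads, 76 mm from the nearest pad's centre; its top is 62 mm above the work surface.
- oil_jar: A squat amber oil jar with a black cap, 46 mm in diameter, 66 mm high, standing loose among the gears; not to be disturbed. Origin: centre of its underside.
Not all that is in view belongs to the job. What is shaped like the gear_42 but blue or pink is not meant. Leave any red look-alike of the gear_30 alone.

How it is judged (in metres and radians):
At the end, for the whole second after the job is handed in: Counting from the end stop, the four pads carry the 68, 54, 42 and 30 mm gears: each gear's centre within 13 mm of its pad's centre, its underside resting on the pad (within 4 mm), hub up within 0.08 rad of vertical, and at rest ((horizontal distance between gear_30 and mark_a below 0.013 m or horizontal distance between gear_30 and mark_b below 0.013 m or horizontal distance between gear_30 and mark_c below 0.013 m or horizontal distance between gear_30 and mark_d below 0.013 m) and horizontal distance between gear_30 and stop between 0.304 and 0.364 m and height (world z) of gear_30 between 0.011 and 0.019 m and angle between each of gear_30, gear_42, gear_54, gear_68's own z axis and vertical below 0.08 rad and linear speed of each of gear_30, gear_42, gear_54, gear_68 below 0.02 m/s and angular speed of each of gear_30, gear_42, gear_54, gear_68 below 0.2 rad/s and (horizontal distance between gear_42 and mark_a below 0.013 m or horizontal distance between gear_42 and mark_b below 0.013 m or horizontal distance between gear_42 and mark_c below 0.013 m or horizontal distance between gear_42 and mark_d below 0.013 m) and horizontal distance between gear_42 and stop between 0.218 and 0.278 m and height (world z) of gear_42 between 0.011 and 0.019 m and (horizontal distance between gear_54 and mark_a below 0.013 m or horizontal distance between gear_54 and mark_b below 0.013 m or horizontal distance between gear_54 and mark_c below 0.013 m or horizontal distance between gear_54 and mark_d below 0.013 m) and horizontal distance between gear_54 and stop between 0.132 and 0.192 m and height (world z) of gear_54 between 0.011 and 0.019 m and (horizontal distance between gear_68 and mark_a below 0.013 m or horizontal distance between gear_68 and mark_b below 0.013 m or horizontal distance between gear_68 and mark_c below 0.013 m or horizontal distance between gear_68 and mark_d below 0.013 m) and horizontal distance between gear_68 and stop between 0.046 and 0.106 m and height (world z) of gear_68 between 0.011 and 0.019 m); the robot touches nothing.
It fails at once if the oil jar is pushed more than 25 mm from its place or tipped (distance of oil_jar from where it was at the start of the episode above 0.025 m or angle between oil_jar's own z axis and vertical above 0.4 rad).
It fails at once if a gear is dropped (falls free of the fingers faster than 0.8 m/s, a drop of over 30 mm) ((linear speed of gear_30 above 0.8 m/s and contact force between gear_30 and the fingers below 0.05 N) or (linear speed of gear_42 above 0.8 m/s and contact force between gear_42 and the fingers below 0.05 N) or (linear speed of gear_54 above 0.8 m/s and contact force between gear_54 and the fingers below 0.05 N) or (linear speed of gear_68 above 0.8 m/s and contact force between gear_68 and the fingers below 0.05 N)).
It also fails if it takes over 88 s, if anything falls off the work surface, if the arm or the gripper's body presses on something with over 40 N, if the wrist force passes 120 N, or if a joint passes its speed limit or range.

ROBOT

A 6-joint arm with a two-finger parallel gripper is mounted at the origin on the work surface. World frame = base frame: x ahead of the robot, y to its left, z up, the work surface at z = 0. Lengths are in mm, angles in rad, forces in N, time in s.
With the tool pointing down it reaches from about 275 to 850 mm from the base axis. Payload 5.2 kg.
Tool frame: the origin (TCP) lies at the very end of the fingers, on their centre line; the grasp point (between the pads) lies 19 mm behind it (hold_point_z is the distance from the TCP to the grasp point, in mm); z points along the fingers, y is the line along which they close (so a half turn about z gives the same grasp; the last joint's range is limited). The gripper opens to 85 mm and grips with 20 to 120 N. Pads are 22 mm wide; open, the fingers measure 114 mm over their backs; the gripper's body (76 mm by 85 mm) begins 54 mm behind the grasp point. The pads swing forward as they close: fully open they stand 13 mm farther back than shut.
Start: joints at [-1.393, 0.259, 1.535, -0, 1.348, -0.203], TCP at [204.436, -510.599, 231.31] pointing down, gripper open.
Joint ranges: [-3.14, 3.14], [-0.91, 2.08], [0.19, 2.58], [-1.22, 4.36], [0.22, 2.71], [-3.12, 3.12]. Speed limits (rad/s): [2.57, 2.57, 3.14, 3.14, 3.14, 3.14].

INTERFACE

Orientations are given as a rotation vector (axis times angle).
In Python, from cell import * gives the robot as it stands. The module is installed in compiled form; this text tells all that it offers.
- The arm moves only by the shell command python3 -m pendant 'ROWS' [OPENING] [FORCE]. ROWS is JSON, a list of rows, each an object of numbers: "x", "y", "z": the shift along the tool's x, y, z in cm; "wx", "wy", "wz": the turn, a rotation vector about the tool's x, y, z in degrees. A call has 1 to 8 rows; each row is the pose to reach, as a shift and turn from the pose commanded when the call began, along the tool's axes at that moment; what a row does not reach only later rows make up. A row lasts 1/12 s, in which the tool goes at most 41.7 mm and 7.16 degrees, less where a joint would pass 70% of its speed; a pose out of reach is approached as far as the arm can. A call with a gripper value outside its range is refused whole. OPENING is the gripper command: -1 is shut, 1 is fully open, values between are in proportion, set as the call begins (- or left out, the last holds). The fingers move at their own pace and stop on an object; FORCE is the grip in N (left out, the last holds). Time passes only in rows, so rows that repeat a pose let the fingers close. It gives the time, the measured TCP pose, the force, the opening and the grip force at its end, in the units of the state.
- state(): the state, without advancing time (a new reading comes with each control period).
- get_image(name): name is "side" or "top"; returns (picture, depth): 400x640x3 uint8, blue, green, red; 400x640 float32, mm along the optical axis (not along the pixel's ray), 0 where there is no reading.
- camera_params(name): a dict with "intrinsics" (3x3 intrinsics, pixels), "R" (3x3) and "t" (3): a world point X has camera coordinates R X + t. Camera axes: x right, y down, z forward; pixel columns grow to the right and rows downward; lengths in mm; the calibration is good to about 2 mm. A picture is of the moment at which its call begins. camera_params takes no time and is no camera call.
- job_done(): hands the job in; it is judged then, once.
Trained networks look in the newest picture that a camera, given by its name, has taken for a name from the list of things; names that differ only in an ending like _2 or _b are one class to them, and where a whole thing is asked for, a point or a joint stands for the part that bears it (a point fixed in the world has none). Each returns a list of dicts, best first, with "score" (0 to 1); they miss things now and then, are a little off and sometimes report something else, mostly with a low value. They report only what shows in the picture. A call takes as long as a camera call. They do not tell look-alikes from the thing itself.
- search_frame(target, camera): "rect" ([left, top, width, height] in pixels, round what is visible of it).
- tip_of(target, camera): "point" ([column, row] in pixels: a listed point, or the origin of a listed thing).
The state is a dict: "clock": time; "joints": joint angles; "qvel": joint speeds; "effort": joint torques, N m; "tcp_pos": TCP position; "ee_rot": TCP orientation; "force": force on the tool from outside, world axes, zero at the start; "torque": the same for the moment, N m; "gripper_width": finger opening in mm; "finger_force": force on a finger pad.
Only numpy, scipy, OpenCV 4.12 (cv2) and the standard library are available. Lean on these libraries where they do the work, as an engineer would, in place of code of your own. Each camera call takes 0.05 s, during which the arm holds its last target. There are 200 camera calls.

## Working session

There is one attempt and no reset: what is moved stays moved. The work goes in short steps, Python scripts to look and compute and a shell command to move; the robot and the scene stay as the last step left them, time stands still between calls to the robot, and variables do not carry over. Pictures are saved under pics/ and viewed, at most 14 in all, crops included, and the job is handed in when it is done.

```bash
mkdir -p pics; cat > h.py <<'E'
from cell import *
import numpy as np, cv2
def px2w(cam,u,v,z):
    p=camera_params(cam);K,R,t=[np.array(p[k],float) for k in("intrinsics","R","t")]
    d=R.T@np.linalg.solve(K,[u,v,1]);c=-R.T@t.ravel()
    return c+d*(z-c[2])/d[2]
def w2px(cam,X):
    p=camera_params(cam);K,R,t=[np.array(p[k],float) for k in("intrinsics","R","t")]
    q=K@(R@np.array(X,float)+t.ravel());return q[:2]/q[2]
E
python3 - <<'E'
from h import *
a,d=get_image("top");cv2.imwrite("pics/top0.png",a);np.save("d0.npy",d)
s=state();print(s)
for n in["gear_30","gear_42","gear_54","gear_68","mark_a","stop","oil_jar"]:
    for r in tip_of(n,"top")[:6]:print(n,round(r["score"],2),np.round(r["point"]),np.round(px2w("top",*r["point"],12 if n in("mark_a","stop") else 0)[:2]))
E
```

```text
{'clock': 0.05, 'joints': array([-1.39280298e+00,  2.59298209e-01,  1.53609635e+00, -1.52302619e-05,
        1.34802214e+00, -2.02789131e-01]), 'qvel': array([-0.00029462, -0.00147599, -0.0006298 ,  0.00180702,  0.00134592,
        0.00060162]), 'effort': array([ 1.96438566e-03, -4.47370791e+01, -2.91562986e+01, -3.41816794e-04,
        6.24745939e-03,  1.35090573e-06]), 'tcp_pos': array([ 204.33011277, -510.05148991,  230.49349082]), 'ee_rot': array([-3.08303279e+00, -5.94184671e-01, -1.21887478e-05]), 'force': array([-0.0766703 ,  0.21225348, -0.00518672]), 'torque': array([ 0.01145634,  0.00541738, -0.01900639]), 'finger_force': 0.0, 'gripper_width': 85.1918732330969}
gear_30 0.66 [447. 215.] [ 493. -370.]
gear_30 0.61 [311. 226.] [452.   2.]
gear_30 0.61 [217. 233.] [428. 256.]
gear_30 0.61 [433. 257.] [ 377. -328.]
gear_30 0.5 [328. 246.] [400. -45.]
gear_30 0.43 [410. 233.] [ 441. -267.]
gear_42 0.66 [447. 215.] [ 493. -370.]
gear_42 0.61 [311. 226.] [452.   2.]
gear_42 0.61 [217. 233.] [428. 256.]
gear_42 0.61 [433. 257.] [ 377. -328.]
gear_42 0.5 [328. 246.] [400. -45.]
gear_42 0.43 [410. 233.] [ 441. -267.]
gear_54 0.66 [447. 215.] [ 493. -370.]
gear_54 0.61 [311. 226.] [452.   2.]
gear_54 0.61 [217. 233.] [428. 256.]
gear_54 0.61 [433. 257.] [ 377. -328.]
gear_54 0.5 [328. 246.] [400. -45.]
gear_54 0.43 [410. 233.] [ 441. -267.]
gear_68 0.66 [447. 215.] [ 493. -370.]
gear_68 0.61 [311. 226.] [452.   2.]
gear_68 0.61 [217. 233.] [428. 256.]
gear_68 0.61 [433. 257.] [ 377. -328.]
gear_68 0.5 [328. 246.] [400. -45.]
gear_68 0.43 [410. 233.] [ 441. -267.]
mark_a 0.98 [351. 166.] [ 618. -103.]
mark_a 0.94 [287. 171.] [601.  73.]
mark_a 0.71 [317. 168.] [610. -10.]
stop 0.89 [406. 162.] [ 636. -254.]
oil_jar 0.75 [379. 160.] [ 641. -180.]
oil_jar 0.69 [262. 229.] [441. 136.]
```

View pics/top0.png

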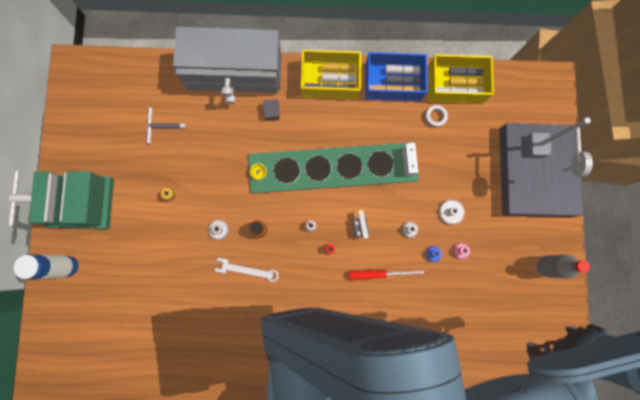

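Top view: the pads are at (287,169), (318,167), (349,166), (381,163). The stop is at the right end (411,159) and the yellow dish at the left (258,171). Steel gear candidates are (452,212) biggest, (218,230), (410,229) and (311,226). Red (329,249), blue (433,254) and pink (462,251) are decoys, and the jar is at (258,228). I'll confirm in an enlarged crop and measure.

```bash
python3 - <<'E'
from h import *
a=cv2.imread("pics/top0.png");d=np.load("d0.npy")
a2=a[140:270,195:480]
cv2.imwrite("pics/crop0.png",cv2.resize(a2,None,fx=2.8,fy=2.8,interpolation=cv2.INTER_CUBIC))
p=camera_params("top");K,R,t=[np.array(p[k],float) for k in("intrinsics","R","t")]
v,u=np.mgrid[0:400,0:640]
P=np.stack([(u-K[0,2])/K[0,0]*d,(v-K[1,2])/K[1,1]*d,d],-1)
W=(P-t.ravel())@R
np.save("W0.npy",W)
print("cam",-R.T@t.ravel())
for n,(c,r) in dict(g68=(452,212),g54=(218,230),g42=(410,229),g30=(311,226),jar=(258,228)).items():
    w=W[r-18:r+19,c-18:c+19].reshape(-1,3);ok=d[r-18:r+19,c-18:c+19].ravel()>0
    w=w[ok]
    w0=W[r,c]
    near=np.hypot(*(w[:,:2]-w0[:2]).T)<45
    top=w[near&(w[:,2]>27)];disc=w[near&(w[:,2]>8)&(w[:,2]<20)]
    b=w[near&(w[:,2]>7)]
    print(n,"top",len(top),np.round(top.mean(0),1),"ctr/ext",np.round((top.min(0)+top.max(0))/2,1),"all",len(b),np.round((b.min(0)+b.max(0))/2,1),np.round(np.ptp(b,axis=0)))
# pads: dark px on board
g=a.max(2)
for c,r in[(287,169),(318,167),(349,166),(381,163)]:
    m=np.zeros_like(g);cv2.circle(m,(c,r),17,1,-1)
    lab=cv2.connectedComponentsWithStats(((g<60)&(m>0)).astype(np.uint8))
    i=1+np.argmax(lab[2][1:,4]);q=lab[3][i];print("pad",lab[2][i],q.round(1),px2w("top",*q,15).round(1), np.median(W[r-3:r+4,c-3:c+4,2]))
E
```

```text
cam [ 352.68641284   13.61725703 1251.08746526]
g68 top 64 [ 501.1 -377.2   34.6] ctr/ext [ 501.  -377.7   33.5] all 445 [ 502.2 -378.7   23.5] [66. 68. 33.]
g54 top 70 [436.3 250.   34.6] ctr/ext [435.9 250.9  33.5] all 279 [430.9 250.1  23.5] [62. 53. 33.]
g42 top 67 [ 450.2 -263.4   35.2] ctr/ext [ 451.4 -263.7   34.1] all 162 [ 450.5 -262.9   23.7] [38. 40. 33.]
g30 top 61 [452.6   4.3  34.9] ctr/ext [452.6   4.4  34.7] all 78 [450.8  19.   25.3] [25. 54. 30.]
jar top 243 [438.4 141.6  55.9] ctr/ext [439.4 142.9  49.5] all 257 [431.2 140.5  39.7] [60. 48. 63.]
pad [294 163   1   1   1] [294. 163.] [622.2  53.6  15. ] 14.531323665571335
pad [325 168   1   1   1] [325. 168.] [610.8 -31.3  15. ] 14.528919157743632Traceback (most recent call last):
  File "<stdin>", line 24, in <module>
    return _wrapfunc(a, 'argmax', axis=axis, out=out, **kwds)
    return bound(*args, **kwds)
ValueError: attempt to get argmax of an empty sequence
```

View pics/crop0.png

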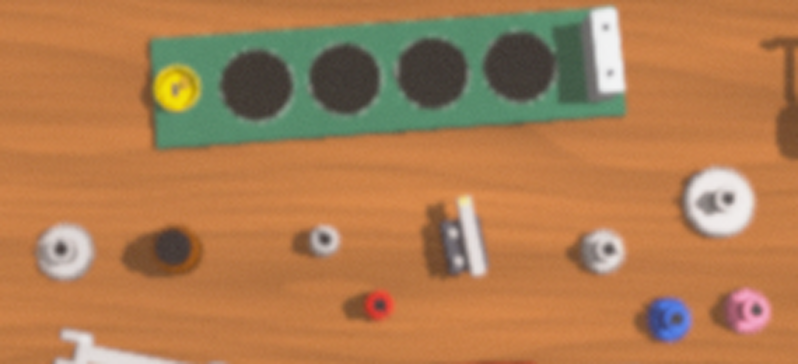

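Confirmed: the steel gears by disc width are 68 (452,212), 54 (218,230), 42 (410,229) and 30 (311,226). The coloured ones are the decoys. Next I'll fit the pads and align the tool (wz 21.8° makes tool x = world x, y = -y, z = down).

```bash
python3 - <<'E'
from h import *
a=cv2.imread("pics/top0.png");W=np.load("W0.npy");hsv=cv2.cvtColor(a,cv2.COLOR_BGR2HSV)
C=[]
for c,r in[(381,163),(349,166),(318,167.5),(287,170)]:
    v,u=np.mgrid[0:400,0:640];m=(np.hypot(u-c,v-r)<15)&(hsv[...,1]<95)&(hsv[...,2]<110)
    q=np.array([u[m].mean(),v[m].mean()]);w=px2w("top",*q,15);C.append(w[:2]);print(m.sum(),q.round(1),w.round(1))
C=np.array(C);print(np.linalg.norm(np.diff(C,axis=0),axis=1))
d=(C[3]-C[0]);d/=np.linalg.norm(d);m=C.mean(0)
for k in range(4):print("pad",k,(m+d*86*(k-1.5)).round(1))
print("stop",(m+d*(86*-1.5-76)).round(1))
st=W[140:185,398:422].reshape(-1,3);st=st[st[:,2]>50];print(((st.max(0)+st.min(0))/2).round(1))
E
python3 -m pendant '[{"wz":7},{"wz":14},{"wz":21},{"wz":21.8},{"wz":21.8}]' 0.2 60
```

```text
543 [380.9 163.3] [ 628.4 -184.2   15. ]
507 [349.  165.7] [619.1 -96.7  15. ]
505 [317.6 167.8] [610.8 -11.   15. ]
513 [286. 170.] [602.3  74.7  15. ]
[88.04467356 86.04266206 86.15468453]
pad 0 [ 628.1 -182.6]
pad 1 [619.5 -97.1]
pad 2 [610.8 -11.5]
pad 3 [602.2  74. ]
stop [ 635.8 -258.3]
[ 514.4 -129.8  650.8]$[0]: bad value
```

```bash
python3 -m pendant '[{"x":0,"y":0,"z":0,"wx":0,"wy":0,"wz":7},{"x":0,"y":0,"z":0,"wx":0,"wy":0,"wz":14},{"x":0,"y":0,"z":0,"wx":0,"wy":0,"wz":21},{"x":0,"y":0,"z":0,"wx":0,"wy":0,"wz":21.8},{"x":0,"y":0,"z":0,"wx":0,"wy":0,"wz":21.8}]' 0.2 60
```

```text
clock: 0.82
tcp_pos: [204.4, -510.6, 231.3]
ee_rot: [3.142, 0.005, -0.0]
force: [-0.2, 0.0, 0.1]
gripper_width: 50.8
finger_force: 0.0
```

```bash
python3 -m pendant '[{"x":3.7,"y":-1.7,"z":1.6,"wx":0,"wy":0,"wz":0},{"x":7.4,"y":-3.3,"z":3.3,"wx":0,"wy":0,"wz":0},{"x":11.1,"y":-5,"z":5,"wx":0,"wy":0,"wz":0},{"x":14.8,"y":-6.7,"z":6.6,"wx":0,"wy":0,"wz":0},{"x":18.5,"y":-8.3,"z":8.2,"wx":0,"wy":0,"wz":0},{"x":22.2,"y":-10,"z":9.9,"wx":0,"wy":0,"wz":0},{"x":25.9,"y":-11.7,"z":11.5,"wx":0,"wy":0,"wz":0},{"x":29.7,"y":-13.3,"z":13.1,"wx":0,"wy":0,"wz":0}]'
python3 -m pendant '[{"x":0,"y":0,"z":0,"wx":0,"wy":0,"wz":0},{"x":0,"y":0,"z":0,"wx":0,"wy":0,"wz":0}]'
python3 - <<'E'
from h import *
a,d=get_image("side");cv2.imwrite("pics/side1.png",a)
print(w2px("side",[501,-377,36]),w2px("side",[501,-377,100]))
E
```

```text
clock: 1.48
tcp_pos: [488.0, -382.8, 105.9]
ee_rot: [-3.142, -0.007, 0.0]
force: [-0.5, -1.0, 0.7]
gripper_width: 51.3
finger_force: 0.0
clock: 1.65
tcp_pos: [487.6, -381.9, 105.1]
ee_rot: [-3.14, -0.012, 0.003]
force: [-0.2, 0.8, 0.1]
gripper_width: 50.9
finger_force: 0.0
[335.20432875 142.39527855] [336.0398137  123.15801292]
```

View pics/side1.png

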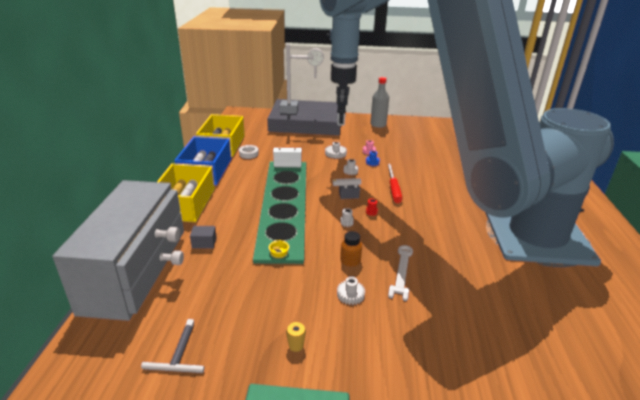

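Side view: the gripper is above and near the largest gear (335,150), and the stop, pads and other gears are where I expected. Correcting and descending.

```bash
python3 -m pendant '[{"x":0.7,"y":-0.2,"z":2,"wx":0,"wy":0,"wz":0},{"x":1.3,"y":-0.4,"z":4,"wx":0,"wy":0,"wz":0},{"x":1.3,"y":-0.4,"z":5.5,"wx":0,"wy":0,"wz":0},{"x":1.3,"y":-0.4,"z":6.8,"wx":0,"wy":0,"wz":0},{"x":1.3,"y":-0.4,"z":7.8,"wx":0,"wy":0,"wz":0},{"x":1.3,"y":-0.4,"z":8.4,"wx":0,"wy":0,"wz":0},{"x":1.3,"y":-0.4,"z":8.8,"wx":0,"wy":0,"wz":0},{"x":1.3,"y":-0.4,"z":8.8,"wx":0,"wy":0,"wz":0}]'
python3 -m pendant '[{"x":0,"y":0,"z":0,"wx":0,"wy":0,"wz":0},{"x":0,"y":0,"z":0,"wx":0,"wy":0,"wz":0},{"x":0,"y":0,"z":0,"wx":0,"wy":0,"wz":0},{"x":0,"y":0,"z":0,"wx":0,"wy":0,"wz":0},{"x":0,"y":0,"z":0,"wx":0,"wy":0,"wz":0},{"x":0,"y":0,"z":0,"wx":0,"wy":0,"wz":0}]' -1 60
```

```text
clock: 2.37
tcp_pos: [498.8, -380.4, 18.5]
ee_rot: [-3.141, 0.0, 0.0]
force: [0.1, 1.2, 0.4]
gripper_width: 51.5
finger_force: 0.0
clock: 2.87
tcp_pos: [499.8, -380.5, 19.9]
ee_rot: [3.14, 0.001, 0.002]
force: [-1.7, 0.6, 5.8]
gripper_width: 21.7
finger_force: 58.9
```

```bash
python3 -m pendant '[{"x":0,"y":0,"z":-0.8,"wx":0,"wy":0,"wz":0},{"x":0,"y":0,"z":-2,"wx":0,"wy":0,"wz":0},{"x":0,"y":0,"z":-3.5,"wx":0,"wy":0,"wz":0},{"x":0,"y":0,"z":-5,"wx":0,"wy":0,"wz":0},{"x":0,"y":0,"z":-6.5,"wx":0,"wy":0,"wz":0},{"x":0,"y":0,"z":-8,"wx":0,"wy":0,"wz":0},{"x":0,"y":0,"z":-8.8,"wx":0,"wy":0,"wz":0},{"x":0,"y":0,"z":-8.8,"wx":0,"wy":0,"wz":0}]'
python3 - <<'E'
from h import *
a,d=get_image("side")
c=w2px("side",[501,-377,70]).astype(int);cv2.imwrite("pics/s2.png",cv2.resize(a[c[1]-70:c[1]+60,c[0]-80:c[0]+80],None,fx=4,fy=4))
E
```

```text
clock: 3.53
tcp_pos: [500.4, -380.8, 109.3]
ee_rot: [3.139, 0.001, 0.005]
force: [-0.2, 0.1, -4.5]
gripper_width: 21.5
finger_force: 59.3
```

View pics/s2.png

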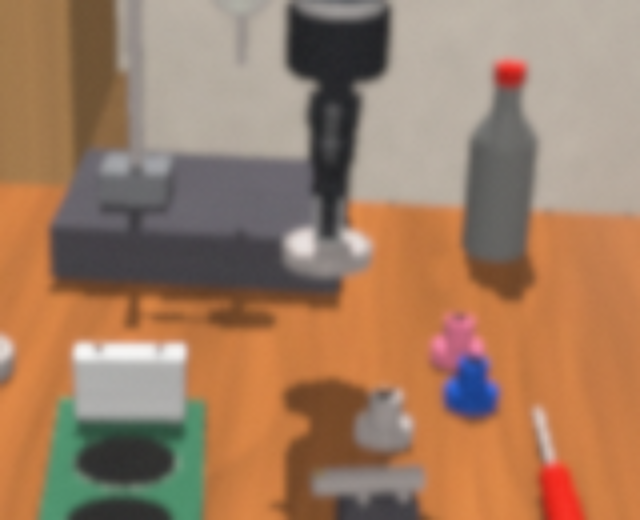

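The gear is held level at crop (328,250), with 4.5 N of weight on the wrist. Carrying it to the stop-side pad.

```bash
python3 -m pendant '[{"x":1,"y":-1.5,"z":0,"wx":0,"wy":0,"wz":0},{"x":3,"y":-4.6,"z":0,"wx":0,"wy":0,"wz":0},{"x":5,"y":-7.7,"z":0,"wx":0,"wy":0,"wz":0},{"x":7,"y":-10.8,"z":0,"wx":0,"wy":0,"wz":0},{"x":9,"y":-13.9,"z":0,"wx":0,"wy":0,"wz":0},{"x":11,"y":-17,"z":0,"wx":0,"wy":0,"wz":0},{"x":12.2,"y":-19,"z":0,"wx":0,"wy":0,"wz":0},{"x":12.7,"y":-19.7,"z":0,"wx":0,"wy":0,"wz":0}]'
python3 -m pendant '[{"x":0,"y":0,"z":0,"wx":0,"wy":0,"wz":0},{"x":0,"y":0,"z":0,"wx":0,"wy":0,"wz":0},{"x":0,"y":0,"z":0,"wx":0,"wy":0,"wz":0}]'
```

```text
clock: 4.25
tcp_pos: [627.1, -178.3, 105.0]
ee_rot: [-3.139, -0.006, 0.003]
force: [-0.8, -0.7, -4.7]
gripper_width: 21.4
finger_force: 59.5
clock: 4.5
tcp_pos: [625.4, -184.1, 105.9]
ee_rot: [3.141, -0.001, -0.003]
force: [0.6, 0.1, -4.2]
gripper_width: 21.1
finger_force: 59.5
```

```bash
python3 -m pendant '[{"x":0.1,"y":0,"z":1.5,"wx":0,"wy":0,"wz":0},{"x":0.1,"y":0,"z":3,"wx":0,"wy":0,"wz":0},{"x":0.1,"y":0,"z":4.5,"wx":0,"wy":0,"wz":0},{"x":0.1,"y":0,"z":5.5,"wx":0,"wy":0,"wz":0},{"x":0.1,"y":0,"z":6.2,"wx":0,"wy":0,"wz":0},{"x":0.1,"y":0,"z":6.7,"wx":0,"wy":0,"wz":0},{"x":0.1,"y":0,"z":6.9,"wx":0,"wy":0,"wz":0},{"x":0.1,"y":0,"z":6.9,"wx":0,"wy":0,"wz":0}]'
python3 -m pendant '[{"x":0,"y":0,"z":0.1,"wx":0,"wy":0,"wz":0},{"x":0,"y":0,"z":0.1,"wx":0,"wy":0,"wz":0},{"x":0,"y":0,"z":0.1,"wx":0,"wy":0,"wz":0}]'
```

```text
clock: 5.17
tcp_pos: [627.3, -183.3, 37.6]
ee_rot: [-3.142, 0.0, 0.0]
force: [-0.5, -0.3, -3.8]
gripper_width: 21.4
finger_force: 59.5
clock: 5.42
tcp_pos: [627.8, -183.0, 37.3]
ee_rot: [3.141, 0.001, 0.002]
force: [-1.2, 0.6, -4.1]
gripper_width: 21.4
finger_force: 59.5
```

```bash
python3 -m pendant '[{"x":0,"y":0,"z":0.1,"wx":0,"wy":0,"wz":0},{"x":0,"y":0,"z":0.2,"wx":0,"wy":0,"wz":0},{"x":0,"y":0,"z":0.2,"wx":0,"wy":0,"wz":0}]'
python3 -m pendant '[{"x":0,"y":0,"z":0.1,"wx":0,"wy":0,"wz":0},{"x":0,"y":0,"z":0.1,"wx":0,"wy":0,"wz":0}]'
```

```text
clock: 5.67
tcp_pos: [627.6, -183.0, 35.0]
ee_rot: [3.141, 0.001, 0.001]
force: [-0.0, -0.0, -3.1]
gripper_width: 21.3
finger_force: 59.8
clock: 5.83
tcp_pos: [627.7, -183.0, 35.0]
ee_rot: [3.141, 0.001, 0.001]
force: [-2.1, 0.5, 4.3]
gripper_width: 21.3
finger_force: 60.4
```

Contact felt. Releasing and rising.

```bash
python3 -m pendant '[{"x":0,"y":0,"z":0,"wx":0,"wy":0,"wz":0},{"x":0,"y":0,"z":0,"wx":0,"wy":0,"wz":0},{"x":0,"y":0,"z":0,"wx":0,"wy":0,"wz":0},{"x":0,"y":0,"z":-1,"wx":0,"wy":0,"wz":0},{"x":0,"y":0,"z":-3,"wx":0,"wy":0,"wz":0},{"x":0,"y":0,"z":-5.5,"wx":0,"wy":0,"wz":0},{"x":0,"y":0,"z":-8,"wx":0,"wy":0,"wz":0},{"x":0,"y":0,"z":-8,"wx":0,"wy":0,"wz":0}]' 0.2
python3 -m pendant '[{"x":-1.5,"y":0.7,"z":0,"wx":0,"wy":0,"wz":0},{"x":-4.5,"y":2.1,"z":0,"wx":0,"wy":0,"wz":0},{"x":-7.5,"y":3.5,"z":0,"wx":0,"wy":0,"wz":0},{"x":-10.5,"y":4.9,"z":0,"wx":0,"wy":0,"wz":0},{"x":-13.5,"y":6.3,"z":0.5,"wx":0,"wy":0,"wz":0},{"x":-16.5,"y":7.6,"z":1,"wx":0,"wy":0,"wz":0},{"x":-17.7,"y":8.2,"z":1.5,"wx":0,"wy":0,"wz":0},{"x":-17.7,"y":8.2,"z":1.5,"wx":0,"wy":0,"wz":0}]'
python3 - <<'E'
from h import *
a,d=get_image("top");cv2.imwrite("pics/t3.png",cv2.resize(a[140:270,195:480],None,fx=2.8,fy=2.8,interpolation=cv2.INTER_CUBIC))
print(state()["tcp_pos"],w2px("top",[628,-183,15]))
E
```

```text
clock: 6.5
tcp_pos: [630.7, -184.4, 120.4]
ee_rot: [3.137, 0.001, 0.015]
force: [1.5, -0.6, 0.8]
gripper_width: 51.2
finger_force: 0.0
clock: 7.17
tcp_pos: [447.7, -265.6, 98.1]
ee_rot: [-3.141, 0.004, 0.003]
force: [-0.0, 0.7, -0.8]
gripper_width: 51.1
finger_force: 0.0
[ 449.59926515 -265.43572437   98.66893177] [380.4552257  163.40020359]
```

View pics/t3.png

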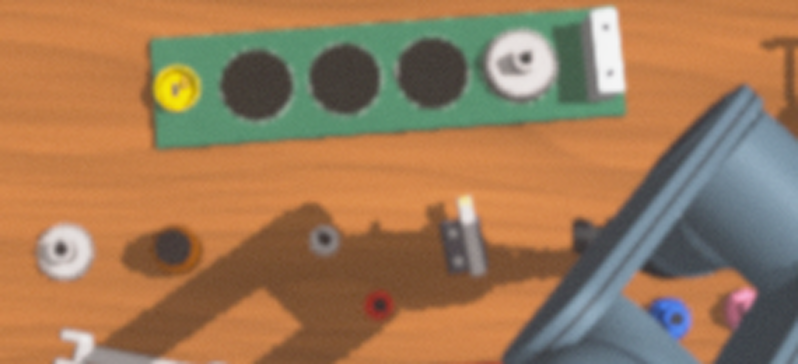

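The 68 sits centred on the stop-side pad at crop (521,64). Now the 42.

```bash
python3 -m pendant '[{"x":0.1,"y":0,"z":2,"wx":0,"wy":0,"wz":0},{"x":0.1,"y":0,"z":4,"wx":0,"wy":0,"wz":0},{"x":0.1,"y":0,"z":5.5,"wx":0,"wy":0,"wz":0},{"x":0.1,"y":0,"z":6.7,"wx":0,"wy":0,"wz":0},{"x":0.1,"y":0,"z":7.5,"wx":0,"wy":0,"wz":0},{"x":0.1,"y":0,"z":7.9,"wx":0,"wy":0,"wz":0},{"x":0.1,"y":0,"z":8.1,"wx":0,"wy":0,"wz":0},{"x":0.1,"y":0,"z":8.1,"wx":0,"wy":0,"wz":0}]'
python3 -m pendant '[{"x":0,"y":0,"z":0,"wx":0,"wy":0,"wz":0},{"x":0,"y":0,"z":0,"wx":0,"wy":0,"wz":0},{"x":0,"y":0,"z":0,"wx":0,"wy":0,"wz":0},{"x":0,"y":0,"z":0,"wx":0,"wy":0,"wz":0},{"x":0,"y":0,"z":0,"wx":0,"wy":0,"wz":0},{"x":0,"y":0,"z":0,"wx":0,"wy":0,"wz":0}]' -1 60
```

```text
clock: 7.88
tcp_pos: [452.0, -264.9, 17.7]
ee_rot: [3.141, 0.001, 0.0]
force: [0.8, -0.6, -0.3]
gripper_width: 51.4
finger_force: 0.0
clock: 8.38
tcp_pos: [452.0, -265.5, 18.7]
ee_rot: [3.14, 0.0, 0.002]
force: [-0.5, 0.9, 6.5]
gripper_width: 21.7
finger_force: 58.7
```

```bash
python3 -m pendant '[{"x":0,"y":0,"z":-0.8,"wx":0,"wy":0,"wz":0},{"x":0,"y":0,"z":-2,"wx":0,"wy":0,"wz":0},{"x":0,"y":0,"z":-3.5,"wx":0,"wy":0,"wz":0},{"x":0,"y":0,"z":-5,"wx":0,"wy":0,"wz":0},{"x":0,"y":0,"z":-6.5,"wx":0,"wy":0,"wz":0},{"x":0,"y":0,"z":-8,"wx":0,"wy":0,"wz":0},{"x":0,"y":0,"z":-8.8,"wx":0,"wy":0,"wz":0},{"x":0,"y":0,"z":-8.8,"wx":0,"wy":0,"wz":0}]'
python3 -m pendant '[{"x":1.3,"y":-2,"z":0,"wx":0,"wy":0,"wz":0},{"x":3.3,"y":-5.3,"z":0,"wx":0,"wy":0,"wz":0},{"x":5.4,"y":-8.6,"z":0,"wx":0,"wy":0,"wz":0},{"x":7.5,"y":-12,"z":0,"wx":0,"wy":0,"wz":0},{"x":9.6,"y":-15.3,"z":0,"wx":0,"wy":0,"wz":0},{"x":11.7,"y":-18.6,"z":0,"wx":0,"wy":0,"wz":0},{"x":13.8,"y":-22,"z":0,"wx":0,"wy":0,"wz":0},{"x":15.9,"y":-25.3,"z":0,"wx":0,"wy":0,"wz":0}]'
python3 -m pendant '[{"x":0,"y":0,"z":0,"wx":0,"wy":0,"wz":0},{"x":0,"y":0,"z":0,"wx":0,"wy":0,"wz":0},{"x":0,"y":0,"z":0,"wx":0,"wy":0,"wz":0},{"x":0,"y":0,"z":0,"wx":0,"wy":0,"wz":0}]'
```

```text
clock: 9.05
tcp_pos: [452.2, -265.7, 107.6]
ee_rot: [3.139, 0.0, 0.004]
force: [0.9, -0.4, -2.6]
gripper_width: 21.6
finger_force: 58.9
clock: 9.72
tcp_pos: [610.2, -9.8, 104.3]
ee_rot: [-3.141, -0.0, 0.003]
force: [0.7, -1.2, -2.6]
gripper_width: 21.7
finger_force: 59.1
clock: 10.05
tcp_pos: [609.2, -12.8, 104.9]
ee_rot: [3.142, -0.001, -0.003]
force: [-0.2, -1.3, -2.4]
gripper_width: 21.8
finger_force: 59.2
```

```bash
python3 -m pendant '[{"x":0.1,"y":-0.1,"z":1.5,"wx":0,"wy":0,"wz":0},{"x":0.1,"y":-0.1,"z":3,"wx":0,"wy":0,"wz":0},{"x":0.1,"y":-0.1,"z":4.5,"wx":0,"wy":0,"wz":0},{"x":0.1,"y":-0.1,"z":5.5,"wx":0,"wy":0,"wz":0},{"x":0.1,"y":-0.1,"z":6.2,"wx":0,"wy":0,"wz":0},{"x":0.1,"y":-0.1,"z":6.7,"wx":0,"wy":0,"wz":0},{"x":0.1,"y":-0.1,"z":6.9,"wx":0,"wy":0,"wz":0},{"x":0.1,"y":-0.1,"z":6.9,"wx":0,"wy":0,"wz":0}]'
python3 -m pendant '[{"x":0,"y":0,"z":0.1,"wx":0,"wy":0,"wz":0},{"x":0,"y":0,"z":0.1,"wx":0,"wy":0,"wz":0}]'
python3 -m pendant '[{"x":0,"y":0,"z":0.1,"wx":0,"wy":0,"wz":0},{"x":0,"y":0,"z":0.1,"wx":0,"wy":0,"wz":0}]'
```

```text
clock: 10.72
tcp_pos: [611.3, -11.2, 36.6]
ee_rot: [-3.142, 0.0, 0.0]
force: [0.0, 0.5, -2.2]
gripper_width: 21.3
finger_force: 59.2
clock: 10.88
tcp_pos: [611.8, -11.0, 36.3]
ee_rot: [3.141, 0.001, 0.002]
force: [-0.1, -0.1, -2.6]
gripper_width: 21.6
finger_force: 59.2
clock: 11.05
tcp_pos: [611.5, -10.9, 35.0]
ee_rot: [3.141, 0.001, 0.001]
force: [-0.1, -0.3, -2.6]
gripper_width: 21.6
finger_force: 59.2
```

```bash
python3 -m pendant '[{"x":0,"y":0,"z":0.1,"wx":0,"wy":0,"wz":0},{"x":0,"y":0,"z":0.1,"wx":0,"wy":0,"wz":0}]'
python3 -m pendant '[{"x":0,"y":0,"z":0.1,"wx":0,"wy":0,"wz":0},{"x":0,"y":0,"z":0.1,"wx":0,"wy":0,"wz":0}]'
```

```text
clock: 11.22
tcp_pos: [611.5, -10.9, 33.8]
ee_rot: [3.142, 0.001, 0.001]
force: [-0.8, -0.3, -2.5]
gripper_width: 22.0
finger_force: 59.4
clock: 11.38
tcp_pos: [611.5, -10.8, 33.7]
ee_rot: [3.141, 0.001, 0.001]
force: [-2.6, -0.1, 4.1]
gripper_width: 21.6
finger_force: 60.1
```

```bash
python3 -m pendant '[{"x":0,"y":0,"z":0,"wx":0,"wy":0,"wz":0},{"x":0,"y":0,"z":0,"wx":0,"wy":0,"wz":0},{"x":0,"y":0,"z":0,"wx":0,"wy":0,"wz":0},{"x":0,"y":0,"z":-1,"wx":0,"wy":0,"wz":0},{"x":0,"y":0,"z":-3,"wx":0,"wy":0,"wz":0},{"x":0,"y":0,"z":-5.5,"wx":0,"wy":0,"wz":0},{"x":0,"y":0,"z":-8,"wx":0,"wy":0,"wz":0},{"x":0,"y":0,"z":-8,"wx":0,"wy":0,"wz":0}]' 0.2
python3 -m pendant '[{"x":-1.8,"y":-0.2,"z":0,"wx":0,"wy":0,"wz":0},{"x":-4.8,"y":-0.4,"z":0,"wx":0,"wy":0,"wz":0},{"x":-7.8,"y":-0.7,"z":0,"wx":0,"wy":0,"wz":0},{"x":-10.8,"y":-1,"z":0,"wx":0,"wy":0,"wz":0},{"x":-13.8,"y":-1.2,"z":0.5,"wx":0,"wy":0,"wz":0},{"x":-15.4,"y":-1.4,"z":1,"wx":0,"wy":0,"wz":0},{"x":-15.8,"y":-1.4,"z":1.5,"wx":0,"wy":0,"wz":0},{"x":-15.8,"y":-1.4,"z":1.5,"wx":0,"wy":0,"wz":0}]'
python3 -m pendant '[{"x":0,"y":0,"z":0,"wx":0,"wy":0,"wz":0},{"x":0,"y":0,"z":0,"wx":0,"wy":0,"wz":0}]'
```

```text
clock: 12.05
tcp_pos: [614.8, -11.5, 118.9]
ee_rot: [3.14, 0.001, 0.015]
force: [0.8, -0.6, 1.3]
gripper_width: 51.2
finger_force: 0.0
clock: 12.72
tcp_pos: [452.1, 3.3, 97.3]
ee_rot: [-3.141, -0.0, 0.001]
force: [-0.1, 0.3, 0.1]
gripper_width: 51.5
finger_force: 0.0
clock: 12.88
tcp_pos: [455.2, 2.6, 98.2]
ee_rot: [3.141, 0.0, 0.003]
force: [0.0, -0.2, 0.2]
gripper_width: 51.3
finger_force: 0.0
```

```bash
python3 -m pendant '[{"x":0,"y":0,"z":2,"wx":0,"wy":0,"wz":0},{"x":0,"y":0,"z":4,"wx":0,"wy":0,"wz":0},{"x":0,"y":0,"z":5.5,"wx":0,"wy":0,"wz":0},{"x":0,"y":0,"z":6.7,"wx":0,"wy":0,"wz":0},{"x":0,"y":0,"z":7.5,"wx":0,"wy":0,"wz":0},{"x":0,"y":0,"z":7.9,"wx":0,"wy":0,"wz":0},{"x":0,"y":0,"z":8.1,"wx":0,"wy":0,"wz":0},{"x":0,"y":0,"z":8.1,"wx":0,"wy":0,"wz":0}]'
python3 -m pendant '[{"x":0,"y":0,"z":0,"wx":0,"wy":0,"wz":0},{"x":0,"y":0,"z":0,"wx":0,"wy":0,"wz":0},{"x":0,"y":0,"z":0,"wx":0,"wy":0,"wz":0},{"x":0,"y":0,"z":0,"wx":0,"wy":0,"wz":0},{"x":0,"y":0,"z":0,"wx":0,"wy":0,"wz":0},{"x":0,"y":0,"z":0,"wx":0,"wy":0,"wz":0}]' -1 60
```

```text
clock: 13.55
tcp_pos: [453.8, 2.9, 16.6]
ee_rot: [3.142, 0.0, 0.0]
force: [-1.0, -0.1, 0.2]
gripper_width: 51.2
finger_force: 0.0
clock: 14.05
tcp_pos: [454.0, 2.9, 17.6]
ee_rot: [3.141, 0.001, 0.003]
force: [-0.7, -0.2, 5.3]
gripper_width: 21.7
finger_force: 58.6
```

```bash
python3 -m pendant '[{"x":0,"y":0,"z":-0.8,"wx":0,"wy":0,"wz":0},{"x":0,"y":0,"z":-2,"wx":0,"wy":0,"wz":0},{"x":0,"y":0,"z":-3.5,"wx":0,"wy":0,"wz":0},{"x":0,"y":0,"z":-5,"wx":0,"wy":0,"wz":0},{"x":0,"y":0,"z":-6.5,"wx":0,"wy":0,"wz":0},{"x":0,"y":0,"z":-8,"wx":0,"wy":0,"wz":0},{"x":0,"y":0,"z":-8.8,"wx":0,"wy":0,"wz":0},{"x":0,"y":0,"z":-8.8,"wx":0,"wy":0,"wz":0}]'
python3 -m pendant '[{"x":1.3,"y":-0.6,"z":0,"wx":0,"wy":0,"wz":0},{"x":3.5,"y":-1.7,"z":0,"wx":0,"wy":0,"wz":0},{"x":5.7,"y":-2.7,"z":0,"wx":0,"wy":0,"wz":0},{"x":7.9,"y":-3.8,"z":0,"wx":0,"wy":0,"wz":0},{"x":10.1,"y":-4.9,"z":0,"wx":0,"wy":0,"wz":0},{"x":12.3,"y":-5.9,"z":0,"wx":0,"wy":0,"wz":0},{"x":14.2,"y":-6.8,"z":0,"wx":0,"wy":0,"wz":0},{"x":14.8,"y":-7.1,"z":0,"wx":0,"wy":0,"wz":0}]'
python3 -m pendant '[{"x":0,"y":0,"z":0,"wx":0,"wy":0,"wz":0},{"x":0,"y":0,"z":0,"wx":0,"wy":0,"wz":0},{"x":0,"y":0,"z":0,"wx":0,"wy":0,"wz":0}]'
```

```text
clock: 14.72
tcp_pos: [454.5, 2.8, 106.6]
ee_rot: [3.141, 0.001, 0.006]
force: [1.1, 0.1, -2.3]
gripper_width: 22.0
finger_force: 58.8
clock: 15.38
tcp_pos: [603.3, 75.2, 103.5]
ee_rot: [-3.141, -0.002, -0.001]
force: [0.2, 0.2, -0.5]
gripper_width: 21.9
finger_force: 58.9
clock: 15.63
tcp_pos: [599.7, 73.7, 103.9]
ee_rot: [3.141, 0.0, -0.004]
force: [-0.5, 0.6, -1.8]
gripper_width: 22.0
finger_force: 58.9
```

```bash
python3 -m pendant '[{"x":0.1,"y":0,"z":1.5,"wx":0,"wy":0,"wz":0},{"x":0.1,"y":0,"z":3,"wx":0,"wy":0,"wz":0},{"x":0.1,"y":0,"z":4.5,"wx":0,"wy":0,"wz":0},{"x":0.1,"y":0,"z":5.5,"wx":0,"wy":0,"wz":0},{"x":0.1,"y":0,"z":6.2,"wx":0,"wy":0,"wz":0},{"x":0.1,"y":0,"z":6.7,"wx":0,"wy":0,"wz":0},{"x":0.1,"y":0,"z":6.9,"wx":0,"wy":0,"wz":0},{"x":0.1,"y":0,"z":6.9,"wx":0,"wy":0,"wz":0}]'
python3 -m pendant '[{"x":0,"y":0,"z":0.1,"wx":0,"wy":0,"wz":0},{"x":0,"y":0,"z":0.2,"wx":0,"wy":0,"wz":0},{"x":0,"y":0,"z":0.2,"wx":0,"wy":0,"wz":0}]'
python3 -m pendant '[{"x":0,"y":0,"z":0.1,"wx":0,"wy":0,"wz":0},{"x":0,"y":0,"z":0.1,"wx":0,"wy":0,"wz":0}]'
```

```text
clock: 16.3
tcp_pos: [602.2, 74.0, 35.6]
ee_rot: [-3.142, -0.0, 0.0]
force: [-0.2, 0.8, -1.1]
gripper_width: 21.7
finger_force: 58.9
clock: 16.55
tcp_pos: [602.5, 74.1, 34.0]
ee_rot: [3.142, 0.001, 0.001]
force: [0.0, 0.4, -1.9]
gripper_width: 22.1
finger_force: 58.9
clock: 16.72
tcp_pos: [602.3, 74.1, 32.8]
ee_rot: [-3.142, -0.001, -0.0]
force: [0.8, -0.3, -1.5]
gripper_width: 21.4
finger_force: 58.9
```

```bash
python3 -m pendant '[{"x":0,"y":0,"z":0.1,"wx":0,"wy":0,"wz":0},{"x":0,"y":0,"z":0.1,"wx":0,"wy":0,"wz":0}]'
```

```text
clock: 16.88
tcp_pos: [602.5, 74.1, 32.6]
ee_rot: [3.141, 0.001, 0.001]
force: [-1.9, -0.0, 5.3]
gripper_width: 22.0
finger_force: 59.7
```

```bash
python3 -m pendant '[{"x":0,"y":0,"z":0,"wx":0,"wy":0,"wz":0},{"x":0,"y":0,"z":0,"wx":0,"wy":0,"wz":0},{"x":0,"y":0,"z":0,"wx":0,"wy":0,"wz":0},{"x":0,"y":0,"z":-1,"wx":0,"wy":0,"wz":0},{"x":0,"y":0,"z":-3,"wx":0,"wy":0,"wz":0},{"x":0,"y":0,"z":-5.5,"wx":0,"wy":0,"wz":0},{"x":0,"y":0,"z":-8,"wx":0,"wy":0,"wz":0},{"x":0,"y":0,"z":-8,"wx":0,"wy":0,"wz":0}]' 0.2
python3 -m pendant '[{"x":-1.5,"y":-1.6,"z":0,"wx":0,"wy":0,"wz":0},{"x":-4,"y":-4.3,"z":0,"wx":0,"wy":0,"wz":0},{"x":-6.6,"y":-7,"z":0,"wx":0,"wy":0,"wz":0},{"x":-9.2,"y":-9.8,"z":0,"wx":0,"wy":0,"wz":0},{"x":-11.8,"y":-12.5,"z":0,"wx":0,"wy":0,"wz":0},{"x":-14.4,"y":-15.3,"z":0,"wx":0,"wy":0,"wz":0},{"x":-16.3,"y":-17.3,"z":0.8,"wx":0,"wy":0,"wz":0},{"x":-16.6,"y":-17.6,"z":1.5,"wx":0,"wy":0,"wz":0}]'
python3 -m pendant '[{"x":0,"y":0,"z":0,"wx":0,"wy":0,"wz":0},{"x":0,"y":0,"z":0,"wx":0,"wy":0,"wz":0},{"x":0,"y":0,"z":0,"wx":0,"wy":0,"wz":0}]'
python3 - <<'E'
from h import *
a,d=get_image("side");cv2.imwrite("pics/side4.png",a)
E
```

```text
clock: 17.55
tcp_pos: [605.8, 74.0, 117.8]
ee_rot: [3.141, 0.001, 0.015]
force: [1.2, 0.3, 0.9]
gripper_width: 51.2
finger_force: 0.0
clock: 18.22
tcp_pos: [432.6, 252.8, 96.9]
ee_rot: [-3.141, -0.006, 0.002]
force: [-0.1, 0.5, 0.3]
gripper_width: 50.7
finger_force: 0.0
clock: 18.47
tcp_pos: [437.6, 249.4, 97.0]
ee_rot: [3.141, -0.001, 0.002]
force: [-0.9, 0.8, -0.2]
gripper_width: 51.3
finger_force: 0.0
```

View pics/side4.png

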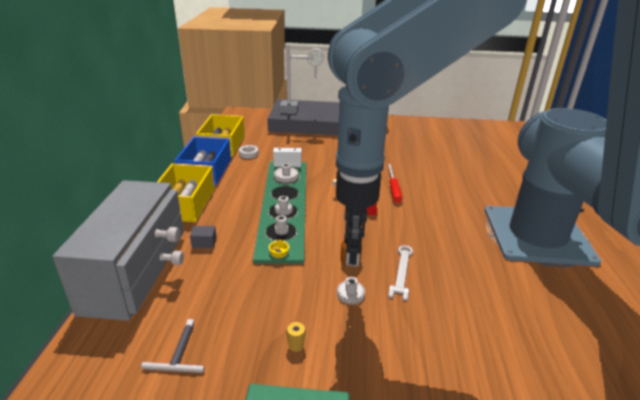

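The three gears stand on their pads at (287,174), (283,207) and (281,228), and the gripper is directly over the 54 at (350,290). Descending 80 mm.

```bash
python3 -m pendant '[{"x":0,"y":0,"z":2,"wx":0,"wy":0,"wz":0},{"x":0,"y":0,"z":4,"wx":0,"wy":0,"wz":0},{"x":0,"y":0,"z":5.5,"wx":0,"wy":0,"wz":0},{"x":0,"y":0,"z":6.7,"wx":0,"wy":0,"wz":0},{"x":0,"y":0,"z":7.4,"wx":0,"wy":0,"wz":0},{"x":0,"y":0,"z":7.8,"wx":0,"wy":0,"wz":0},{"x":0,"y":0,"z":7.9,"wx":0,"wy":0,"wz":0},{"x":0,"y":0,"z":7.9,"wx":0,"wy":0,"wz":0}]'
python3 -m pendant '[{"x":0,"y":0,"z":0,"wx":0,"wy":0,"wz":0},{"x":0,"y":0,"z":0,"wx":0,"wy":0,"wz":0},{"x":0,"y":0,"z":0,"wx":0,"wy":0,"wz":0},{"x":0,"y":0,"z":0,"wx":0,"wy":0,"wz":0},{"x":0,"y":0,"z":0,"wx":0,"wy":0,"wz":0},{"x":0,"y":0,"z":0,"wx":0,"wy":0,"wz":0}]' -1 60
```

```text
clock: 19.18
tcp_pos: [436.9, 249.8, 17.9]
ee_rot: [-3.141, 0.001, -0.001]
force: [-0.4, -0.4, 0.2]
gripper_width: 51.4
finger_force: 0.0
clock: 19.68
tcp_pos: [436.9, 250.2, 18.7]
ee_rot: [-3.141, -0.001, -0.003]
force: [-1.0, -1.4, 6.0]
gripper_width: 21.9
finger_force: 58.6
```

```bash
python3 -m pendant '[{"x":0,"y":0,"z":-0.8,"wx":0,"wy":0,"wz":0},{"x":0,"y":0,"z":-2,"wx":0,"wy":0,"wz":0},{"x":0,"y":0,"z":-3.5,"wx":0,"wy":0,"wz":0},{"x":0,"y":0,"z":-5,"wx":0,"wy":0,"wz":0},{"x":0,"y":0,"z":-6.5,"wx":0,"wy":0,"wz":0},{"x":0,"y":0,"z":-8,"wx":0,"wy":0,"wz":0},{"x":0,"y":0,"z":-8.8,"wx":0,"wy":0,"wz":0},{"x":0,"y":0,"z":-8.8,"wx":0,"wy":0,"wz":0}]'
python3 -m pendant '[{"x":1.5,"y":1.5,"z":0,"wx":0,"wy":0,"wz":0},{"x":3.2,"y":4,"z":0,"wx":0,"wy":0,"wz":0},{"x":4.9,"y":7,"z":0,"wx":0,"wy":0,"wz":0},{"x":6.6,"y":10,"z":0,"wx":0,"wy":0,"wz":0},{"x":8.3,"y":13,"z":0,"wx":0,"wy":0,"wz":0},{"x":10,"y":16,"z":0,"wx":0,"wy":0,"wz":0},{"x":11.5,"y":19,"z":0,"wx":0,"wy":0,"wz":0},{"x":12.5,"y":21,"z":0,"wx":0,"wy":0,"wz":0}]'
python3 -m pendant '[{"x":0,"y":0,"z":0,"wx":0,"wy":0,"wz":0},{"x":0,"y":0,"z":0,"wx":0,"wy":0,"wz":0},{"x":0,"y":0,"z":0,"wx":0,"wy":0,"wz":0}]'
```

```text
clock: 20.35
tcp_pos: [437.2, 250.5, 107.6]
ee_rot: [-3.14, -0.001, -0.005]
force: [-0.7, 0.1, -3.3]
gripper_width: 21.7
finger_force: 59.0
clock: 21.02
tcp_pos: [562.1, 37.2, 104.6]
ee_rot: [3.141, -0.002, -0.001]
force: [-0.4, 0.7, -2.7]
gripper_width: 21.8
finger_force: 59.2
clock: 21.27
tcp_pos: [560.1, 40.5, 104.6]
ee_rot: [-3.141, 0.0, 0.004]
force: [-0.7, -0.1, -3.0]
gripper_width: 21.7
finger_force: 59.4
```

Now to pad 1 (619.5, -97.5): x +5.9, y +13.8.

```bash
python3 -m pendant '[{"x":0.7,"y":1.5,"z":0,"wx":0,"wy":0,"wz":0},{"x":1.8,"y":4.2,"z":0,"wx":0,"wy":0,"wz":0},{"x":3,"y":7,"z":0,"wx":0,"wy":0,"wz":0},{"x":4.2,"y":9.8,"z":0,"wx":0,"wy":0,"wz":0},{"x":5.3,"y":12.4,"z":0,"wx":0,"wy":0,"wz":0},{"x":5.9,"y":13.8,"z":0,"wx":0,"wy":0,"wz":0},{"x":5.9,"y":13.8,"z":0,"wx":0,"wy":0,"wz":0},{"x":5.9,"y":13.8,"z":0,"wx":0,"wy":0,"wz":0}]'
python3 -m pendant '[{"x":0,"y":0,"z":0,"wx":0,"wy":0,"wz":0},{"x":0,"y":0,"z":0,"wx":0,"wy":0,"wz":0}]'
```

```text
clock: 21.93
tcp_pos: [619.7, -97.0, 105.1]
ee_rot: [-3.14, 0.0, 0.002]
force: [-0.2, -0.0, -3.2]
gripper_width: 21.4
finger_force: 59.4
clock: 22.1
tcp_pos: [619.5, -95.9, 105.4]
ee_rot: [-3.141, -0.003, 0.002]
force: [-1.0, 0.2, -3.4]
gripper_width: 21.4
finger_force: 59.4
```

```bash
python3 -m pendant '[{"x":0,"y":0.1,"z":1.5,"wx":0,"wy":0,"wz":0},{"x":0,"y":0.1,"z":3,"wx":0,"wy":0,"wz":0},{"x":0,"y":0.1,"z":4.5,"wx":0,"wy":0,"wz":0},{"x":0,"y":0.1,"z":5.5,"wx":0,"wy":0,"wz":0},{"x":0,"y":0.1,"z":6.2,"wx":0,"wy":0,"wz":0},{"x":0,"y":0.1,"z":6.7,"wx":0,"wy":0,"wz":0},{"x":0,"y":0.1,"z":6.9,"wx":0,"wy":0,"wz":0},{"x":0,"y":0.1,"z":6.9,"wx":0,"wy":0,"wz":0}]'
python3 -m pendant '[{"x":0,"y":0,"z":0.1,"wx":0,"wy":0,"wz":0},{"x":0,"y":0,"z":0.2,"wx":0,"wy":0,"wz":0},{"x":0,"y":0,"z":0.2,"wx":0,"wy":0,"wz":0}]'
python3 -m pendant '[{"x":0,"y":0,"z":0.1,"wx":0,"wy":0,"wz":0},{"x":0,"y":0,"z":0.1,"wx":0,"wy":0,"wz":0}]'
```

```text
clock: 22.77
tcp_pos: [620.3, -98.7, 36.6]
ee_rot: [-3.141, -0.001, 0.0]
force: [0.6, 0.0, -3.1]
gripper_width: 21.7
finger_force: 59.4
clock: 23.02
tcp_pos: [620.6, -99.0, 35.1]
ee_rot: [3.141, 0.0, 0.001]
force: [0.5, -0.2, -2.8]
gripper_width: 21.5
finger_force: 59.4
clock: 23.18
tcp_pos: [620.4, -99.0, 33.8]
ee_rot: [3.141, 0.0, 0.0]
force: [-1.0, 0.1, -3.4]
gripper_width: 21.7
finger_force: 59.5
```

```bash
python3 -m pendant '[{"x":0,"y":0,"z":0.1,"wx":0,"wy":0,"wz":0},{"x":0,"y":0,"z":0.1,"wx":0,"wy":0,"wz":0}]'
```

```text
clock: 23.35
tcp_pos: [620.4, -99.0, 33.8]
ee_rot: [3.141, 0.001, 0.001]
force: [-3.2, 0.8, 4.3]
gripper_width: 21.7
finger_force: 60.4
```

Contact. Release, rise, back away to clear the view.

```bash
python3 -m pendant '[{"x":0,"y":0,"z":0,"wx":0,"wy":0,"wz":0},{"x":0,"y":0,"z":0,"wx":0,"wy":0,"wz":0},{"x":0,"y":0,"z":0,"wx":0,"wy":0,"wz":0},{"x":0,"y":0,"z":-1,"wx":0,"wy":0,"wz":0},{"x":0,"y":0,"z":-3,"wx":0,"wy":0,"wz":0},{"x":0,"y":0,"z":-5.5,"wx":0,"wy":0,"wz":0},{"x":0,"y":0,"z":-8,"wx":0,"wy":0,"wz":0},{"x":0,"y":0,"z":-8,"wx":0,"wy":0,"wz":0}]' 0.2
python3 -m pendant '[{"x":-2,"y":0,"z":-1,"wx":0,"wy":0,"wz":0},{"x":-5,"y":0,"z":-3,"wx":0,"wy":0,"wz":0},{"x":-8,"y":0,"z":-4,"wx":0,"wy":0,"wz":0},{"x":-11,"y":0,"z":-5,"wx":0,"wy":0,"wz":0},{"x":-14,"y":0,"z":-6,"wx":0,"wy":0,"wz":0},{"x":-17,"y":0,"z":-6,"wx":0,"wy":0,"wz":0},{"x":-20,"y":0,"z":-6,"wx":0,"wy":0,"wz":0},{"x":-21,"y":0,"z":-6,"wx":0,"wy":0,"wz":0}]'
python3 -m pendant '[{"x":0,"y":0,"z":0,"wx":0,"wy":0,"wz":0},{"x":0,"y":0,"z":0,"wx":0,"wy":0,"wz":0},{"x":0,"y":0,"z":0,"wx":0,"wy":0,"wz":0}]'
python3 - <<'E'
from h import *
a,d=get_image("top");cv2.imwrite("pics/t5.png",cv2.resize(a[130:200,230:430],None,fx=4,fy=4,interpolation=cv2.INTER_CUBIC))
p=camera_params("top");K,R,t=[np.array(p[k],float) for k in("intrinsics","R","t")]
v,u=np.mgrid[0:400,0:640];P=np.stack([(u-K[0,2])/K[0,0]*d,(v-K[1,2])/K[1,1]*d,d],-1);W=(P-t.ravel())@R
for x,y in[(628.1,-182.6),(619.5,-97.1),(610.8,-11.5),(602.2,74)]:
    m=(np.hypot(W[...,0]-x,W[...,1]-y)<30)&(W[...,2]>44)&(W[...,2]<70);q=W[m];print(len(q),(q.mean(0)-[x,y,0]).round(1),np.ptp(q,axis=0).round(1))
E
```

```text
clock: 24.02
tcp_pos: [623.8, -100.0, 119.1]
ee_rot: [3.138, 0.001, 0.015]
force: [1.1, -0.5, -0.1]
gripper_width: 51.5
finger_force: 0.0
clock: 24.68
tcp_pos: [406.6, -98.0, 172.8]
ee_rot: [-3.141, -0.0, 0.003]
force: [-0.5, 0.8, -0.6]
gripper_width: 51.3
finger_force: 0.0
clock: 24.93
tcp_pos: [411.8, -99.5, 173.1]
ee_rot: [3.141, 0.0, 0.003]
force: [0.5, -0.2, -0.4]
gripper_width: 51.3
finger_force: 0.0
63 [ 1.2  0.9 50.3] [23.9 22.1 11.5]
58 [ 0.7 -0.6 50.4] [21.5 19.1 13.4]
64 [-1.4  1.8 50.3] [24.5 21.5 12. ]
64 [-1.2  1.6 50.1] [21.8 21.7 12.2]
```

View pics/t5.png

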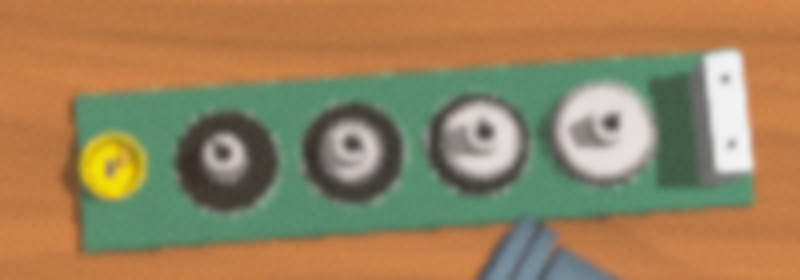

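All four gears stand on their pads in order, from the stop: 68 (605,133), 54 (480,140), 42 (352,155) and 30 (225,160). Measured offsets are within about 2.5 mm.

```bash
python3 -c "
from cell import *
print(job_done())"
```

```text
the job is handed in; nothing more can be done
None
```

The job is handed in: from the end stop, the 68, 54, 42 and 30 mm gears lie hub up, within about 2.5 mm of their pad centres by camera; no move touched or came near the oil jar, and the arm was clear at about 25 s.

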